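# Try two sanding sleeves on the twin gauge and reject the one that jams

### The arm

A 7-joint arm with a two-finger parallel gripper is mounted at the origin on the work surface. World frame = base frame: x ahead of the robot, y to its left, z up, the work surface at z = 0. Lengths are in m, angles in rad, forces in N, time in s.
With the tool pointing down it reaches from about 0.425 to 1.025 m from the base axis. Payload 3.6 kg.
Tool frame: the origin (TCP) lies midway between the tips of the shut fingers; the grasp point (between the pads) lies 19 mm behind it (arm.pinch_z is the distance from the TCP to the grasp point, in m); y points along the fingers, z is the direction in which the jaws open and shut, and the axes are right-handed (so a half turn about y gives the same grasp; the last joint's range is limited). The gripper opens to 85 mm and grips with 20 to 120 N. Pads are 22 mm wide; open, the fingers measure 114 mm over their backs; the gripper's body (76 mm by 85 mm) begins 54 mm behind the grasp point. The pads swing forward as they close: fully open they stand 13 mm farther back than shut.
Start: joints at [-1.395, 0.591, 0.048, 1.609, -0.033, 0.943, -0.034], TCP at [0.193, 0.699, 0.231] pointing down, gripper open.
Joint ranges: [-2.69, 2.69], [-0.47, 2.24], [-1.27, 1.36], [0.19, 2.51], [-1.53, 4.68], [0.08, 2.07], [-3.09, 3.09]. Speed limits (rad/s): [2.57, 2.57, 3.14, 3.14, 3.14, 3.14, 3.14].

### API

Orientations are given as a rotation vector (axis times angle).
In Python, from workcell import arm gives the robot as it stands. The module is installed in compiled form; this text tells all that it offers.
- The arm moves only by the tool jog_arm, never from a script. Its argument "targets" is one flat list of numbers, 7 for each row, row after row: the turn, a rotation vector about the tool's x, y, z in degrees, then the shift along the tool's x, y, z in mm, then the finger opening in mm, from 0 to 85.4. In form: [ax, ay, az, x, y, z, jaw, ax, ay, az, x, y, z, jaw, ...]. A call has 1 to 20 rows; each row is the pose to reach, as a shift and turn from the pose commanded when the call began, along the tool's axes at that moment; what a row does not reach only later rows make up. A row lasts 1/10 s, in which the tool goes at most 50 mm and 8.59 degrees, less where a joint would pass 70% of its speed; a pose out of reach is approached as far as the arm can. A call with a gripper value outside its range is refused whole. The fingers move at their own pace and stop on an object; "force" is the grip in N (left out, the last holds). Time passes only in rows, so rows that repeat a pose let the fingers close. It gives the time, the measured TCP pose, the force and the opening at its end, in the units of the state.
- arm.observe(): the state, without advancing time (a new reading comes with each control period).
- arm.camera(name): name is "side" or "top"; returns the picture (384x512x3 uint8, blue, green, red); there is no depth.
- arm.calibration(name): a dict with "fx", "fy", "cx", "cy" (pixels), "R" (3x3) and "t" (3): a world point X has camera coordinates R X + t. Camera axes: x right, y down, z forward; pixel columns grow to the right and rows downward; lengths in m; the calibration is good to about 2 mm. A picture is of the moment at which its call begins. calibration takes no time and is no camera call.
- arm.hand_in(): hands the job in, once; it reports no verdict.
The state is a dict: "clock": time; "q": joint angles; "joint_velocities": joint speeds; "joint_efforts": joint torques, N m; "ee_pos": TCP position; "tool_rot": TCP orientation; "force": force on the tool from outside, world axes, zero at the start; "moment": the same for the moment, N m; "opening": opening from 0.0 (shut) to 1.0 (fully open).
Only numpy, scipy, OpenCV 4.12 (cv2) and the standard library are available. Lean on these libraries where they do the work, as an engineer would, in place of code of your own. Each camera call takes 0.05 s, during which the arm holds its last target. There are 200 camera calls.

### The job

Try both brown sanding sleeves on the twin gauge: push each along its rails onto its steel pin until it stops, without forcing it. Leave the sleeve that goes fully home against the wooden block there; the other one jams about half-way on a ridge of glue inside, so draw it back off its pin and lay it in the red tray. Leave the other things on the bench, and let go at the end.

Things in the scene. Friction and masses are not known exactly. Their poses are not given: they have to be found in the camera images.
- gauge: twin sleeve gauge, fixed: base 100 x 520 mm, 18 mm thick, with a wooden block in the middle (90 x 40 mm, top at 125 mm). A level steel pin, 37 mm in diameter, 90 mm long, points outward from each end of the block along +y and -y, axis 75 mm up. Origin on the bench under the block's middle. A sleeve fully home has its centre 70 mm from the origin along y; a jammed one about 115 mm
- shoulder_left (a point): root of the +y pin: point on the pin's axis on the block's +y face, 75 mm above the bench. Under the pin and on to y = 260 mm run two steel rails, 8 mm in diameter, 40 mm apart, tops 51.5 mm above the bench, outer ends open: they carry a sleeve level and in line with the pin
- shoulder_right (a point): root of the -y pin: the mirror image of shoulder_left, on the block's -y face, with its own two rails on to y = -260 mm
- sleeve_a: sanding sleeve: brown tube with a black rubber core, 100 mm long, 60 mm outer, 42 mm inner diameter, about 0.2 kg; origin at its centre, y along the tube. It starts level on the left or right rails, 15 to 40 mm short of the pin's tip. One of the two has a hard ridge of glue inside, round the middle of its bore, which the pin cannot pass; they look alike: only the pin tells which
- sleeve_b: sanding sleeve: brown tube with a black rubber core, 100 mm long, 60 mm outer, 42 mm inner diameter, about 0.2 kg; origin at its centre, y along the tube. It starts level on the left or right rails, 15 to 40 mm short of the pin's tip. One of the two has a hard ridge of glue inside, round the middle of its bore, which the pin cannot pass; they look alike: only the pin tells which
- tray: red plastic reject tray, open on top, fixed to the bench, 140 x 180 mm (x, y) and 32 mm high, walls and floor 5 mm; origin under its centre on the bench top; a sleeve fits in it lying along y, its centre then 35 mm above the bench
- glue_bottle: bystander: white glue bottle with orange label and red nozzle, 66 mm in diameter, 195 mm tall, origin under its foot
- mug: bystander: white mug, 84 mm in diameter, 95 mm tall, origin under its foot
- clamp_1: bystander: black spring clamp lying flat, 170 x 75 x 24 mm, origin under its middle
- clamp_2: bystander: black spring clamp lying flat, 170 x 75 x 24 mm, origin under its middle
- sanding_block: bystander: cork sanding block, 110 x 65 x 34 mm, origin under its middle
- maple_block: bystander: maple offcut, 140 x 50 x 40 mm, origin under its middle
There are look-alikes about, which are no part of the job. Leave any turquoise look-alike of the sleeve_a alone. Leave any green look-alike of the sleeve_b alone.

How it is judged:
By the outcome, as a careful person would: the job done as asked, in the order asked, and still so for the second after the job is handed in, with the robot touching nothing.
It also fails if it takes over 58 s, if anything falls off the work surface, if the arm or the gripper's body presses on something with over 40 N, if the wrist force passes 120 N, or if a joint passes its speed limit or range.

## Working session

There is one attempt and no reset: what is moved stays moved. The work goes in short steps, Python scripts to look and compute and a tool call to move; the robot and the scene stay as the last step left them, time stands still between calls to the robot, and variables do not carry over. Pictures are saved under pics/ and viewed, about 8 in all and at most 12, crops included, and the job is handed in when it is done.

Besides the shell and the picture viewer there is one more tool, called after "Call:" by a JSON object that holds its "fn" and its "kwargs", one argument or row to a line. jog_arm: Moves the arm, as the interface text tells. Its arguments: {"type":"object","properties":{"targets":{"type":"array"},"force":{"type":"number"}},"required":["targets"]}

```bash
mkdir -p pics; python3 - <<'E'
from workcell import arm
import cv2,numpy as np
s=arm.observe()
for k in ("clock","ee_pos","tool_rot","opening","force"): print(k,np.round(s[k],4))
print(arm.pinch_z)
for n in("top","side"):
    im=arm.camera(n); cv2.imwrite(f"pics/{n}0.png",im)
    c=arm.calibration(n); print(n,c)
a=cv2.imread("pics/top0.png");b=cv2.imread("pics/side0.png")
E
```

```text
clock 0.0
ee_pos [0.193  0.698  0.2301]
tool_rot [-1.5627  0.2119 -0.2117]
opening 1.0021
force [ 0.7316  0.0847 -0.0849]
0.0187
top {'fx': 415.5596525613821, 'fy': 415.5596525613821, 'cx': 258.07296169393766, 'cy': 198.7982631098671, 'R': array([[-0.01082926, -0.9996099 , -0.02574432],
       [-0.98168706,  0.01552499, -0.18986704],
       [ 0.19019266,  0.02321675, -0.98147223]]), 't': array([-9.27553316e-04,  4.95250678e-01,  1.17767690e+00])}
side {'fx': 466.1898262580592, 'fy': 466.1898262580592, 'cx': 242.18753471479096, 'cy': 193.4272743615453, 'R': array([[ 0.89858708, -0.43852648,  0.0153552 ],
       [-0.31145872, -0.66208002, -0.68164765],
       [ 0.30908691,  0.60773726, -0.73151945]]), 't': array([-0.46854311,  0.20590977,  1.21725669])}
```

View pics/top0.png

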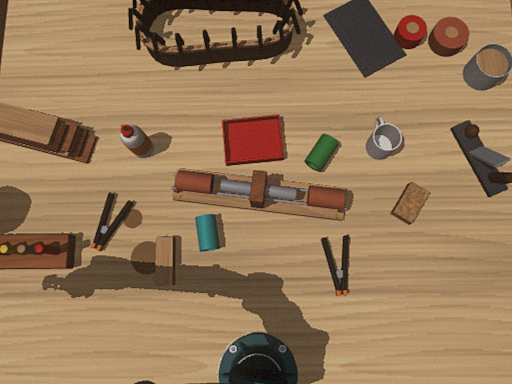

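View pics/side0.png

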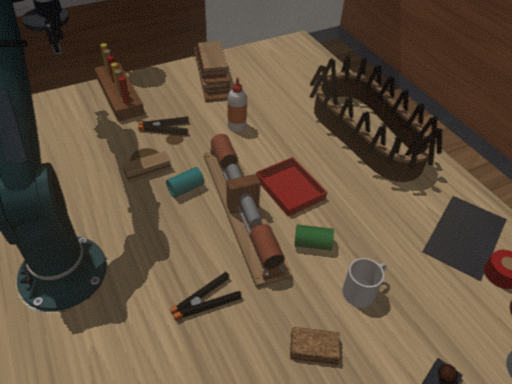

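The top view shows the gauge with sleeves at about (194,181) on the +y side and (327,197) on the -y side. The block is near (259,188) and the tray near (253,140). The look-alikes are turquoise at (207,232) and green at (321,152).

```bash
cat > h.py <<'E'
import cv2,numpy as np
from workcell import arm
def ray(n,uv,z):
    c=arm.calibration(n);R=np.array(c["R"]);t=np.array(c["t"])
    uv=np.atleast_2d(uv).astype(float)
    d=np.c_[(uv[:,0]-c["cx"])/c["fx"],(uv[:,1]-c["cy"])/c["fy"],np.ones(len(uv))]@R
    o=-R.T@t
    return o+d*((z-o[2])/d[:,2])[:,None]
def proj(n,X):
    c=arm.calibration(n);p=np.atleast_2d(X)@np.array(c["R"]).T+c["t"]
    return np.c_[p[:,0]/p[:,2]*c["fx"]+c["cx"],p[:,1]/p[:,2]*c["fy"]+c["cy"]]
def blobs(im,lo,hi,amin,roi=None):
    m=cv2.inRange(cv2.cvtColor(im,cv2.COLOR_BGR2HSV),lo,hi)
    if roi: 
        k=np.zeros_like(m);x0,y0,x1,y1=roi;k[y0:y1,x0:x1]=255;m&=k
    m=cv2.morphologyEx(m,cv2.MORPH_OPEN,np.ones((3,3)))
    return [c for c in cv2.findContours(m,cv2.RETR_EXTERNAL,cv2.CHAIN_APPROX_NONE)[0] if cv2.contourArea(c)>amin]
E
python3 - <<'E'
from h import *
for n,rois in(("top",[(165,160,360,225)]),("side",[(195,120,300,290)])):
    im=cv2.imread(f"pics/{n}0.png");hsv=cv2.cvtColor(im,cv2.COLOR_BGR2HSV)
    for p in ([(194,181),(327,197),(259,180),(259,200),(253,140),(220,200)] if n=="top" else [(225,150),(265,245),(243,190),(290,190)]): print(p,hsv[p[1],p[0]])
    for c in blobs(im,(2,110,40),(12,190,200),80,rois[0]):
        r=cv2.minAreaRect(c);P=ray(n,cv2.boxPoints(r),.075)
        print(n,np.round(r[0],1),np.round(r[1],1),"ctr",np.round(P.mean(0),4),"edges",np.round([np.linalg.norm(P[1]-P[0]),np.linalg.norm(P[2]-P[1])],3))
    for c in blobs(im,(0,200,60),(6,255,255),800):
        r=cv2.minAreaRect(c);P=ray(n,cv2.boxPoints(r),.032)
        print(n,"tray",np.round(P,3).tolist(),np.round(P.mean(0),4))
a=cv2.imread("pics/top0.png")[150:235,160:365];b=cv2.imread("pics/side0.png")[120:300,190:340]
a=cv2.resize(a,None,fx=3.5,fy=3.5,interpolation=2);b=cv2.resize(b,None,fx=1.6,fy=1.6,interpolation=2)
v=np.zeros((a.shape[0]+b.shape[0],a.shape[1],3),np.uint8);v[:a.shape[0]]=a;v[a.shape[0]:,:b.shape[1]]=b
cv2.imwrite("pics/crop.png",v)
E
```

```text
(194, 181) [  8 167 136]
(327, 197) [  8 161 141]
(259, 180) [ 10 152 121]
(259, 200) [ 12 157 117]
(253, 140) [  2 197 158]
(220, 200) [ 15 120 161]
top [326.1 197.7] [36.8 21.2] ctr [ 0.4901 -0.2034  0.075 ] edges [0.062 0.105]
top [257.7 186.5] [14.3 32.6] ctr [ 0.5266 -0.0075  0.075 ] edges [0.097 0.042]
top [192.9 181.5] [36.2 20.2] ctr [0.5445 0.1814 0.075 ] edges [0.06  0.107]
(225, 150) [  9 152 111]
(265, 245) [  9 145 116]
(243, 190) [ 16 123  60]
(290, 190) [  2 184 125]
side [264.6 242.2] [37.6 22.8] ctr [ 0.4933 -0.1859  0.075 ] edges [0.065 0.117]
side [287.3 182.9] [57.9 43.8] ctr [ 0.654  -0.0218  0.075 ] edges [0.166 0.209]
side [221.3 146.1] [24.8 18.5] ctr [0.5457 0.2014 0.075 ] edges [0.065 0.113]
```

View pics/crop.png

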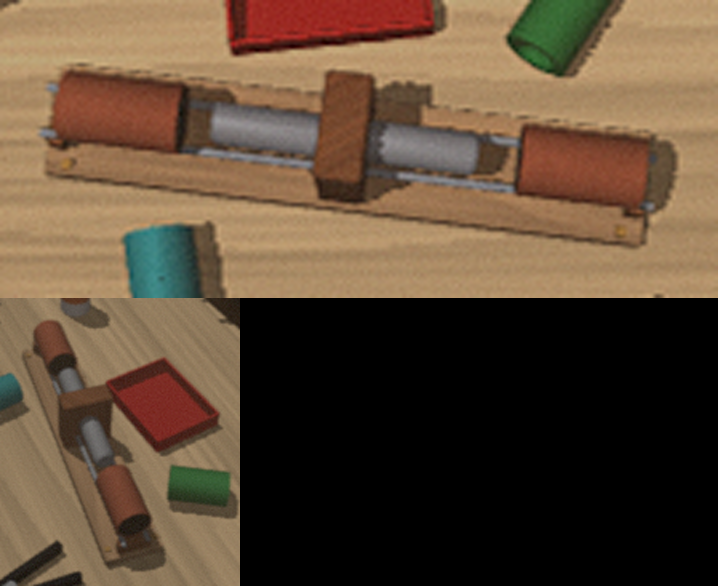

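```bash
cat >> h.py <<'E'
from scipy.spatial.transform import Rotation as Ro
def togo(pos,jawdir):
    """jog numbers (deg, mm) to TCP pos, tool y down, tool z nearest to +-jawdir"""
    s=arm.observe();R0=Ro.from_rotvec(s["tool_rot"]);M=R0.as_matrix()
    z=np.array([*jawdir,0.]);z/=np.linalg.norm(z)
    if z@M[:,2]<0: z=-z
    y=np.array([0,0,-1.]);T=np.c_[np.cross(y,z),y,z]
    print("togo",np.round((R0.inv()*Ro.from_matrix(T)).as_rotvec(degrees=True),1),np.round(M.T@(np.array(pos)-s["ee_pos"])*1e3,1))
E
python3 - <<'E'
from h import *
L=np.array([.5445,.1814]);R=np.array([.4901,-.2034])
e=(L-R)/np.linalg.norm(L-R);nx=np.array([e[1],-e[0]]);print("e",e,np.degrees(np.arctan2(-e[0],e[1])))
P=ray("top",[(160+46/3.5,150+171/3.5),(160+641/3.5,150+243/3.5)],0.)[:,:2]
print("base",P,np.linalg.norm(P[0]-P[1]),"origin",P.mean(0)+nx*.05, "dirangle",np.degrees(np.arctan2(-(P[0]-P[1])[0],(P[0]-P[1])[1])))
O=P.mean(0)+nx*.05
im=cv2.imread("pics/top0.png")
for c in blobs(im,(2,110,40),(12,190,200),80,(165,160,360,225)):
    r=cv2.minAreaRect(c);q=ray("top",[r[0]],.075)[0,:2]-O;print("along,across",q@e,q@nx)
for p in proj("top",[[*(O+nx*a+e*b),h] for a,b,h in((.045,.02,.125),(.045,-.02,.125),(-.045,-.02,.125),(-.045,.02,.125))]): print("block top px",p)
for c in blobs(im,(0,170,60),(5,255,255),800,(200,100,310,180)):
    r=cv2.minAreaRect(c);Q=ray("top",cv2.boxPoints(r),.02);print("tray",np.round(Q[:,:2],3).tolist(),Q.mean(0))
s=arm.observe();print(Ro.from_rotvec(s["tool_rot"]).as_matrix().round(3),s["q"].round(3))
togo([*L,.2],nx)
E
```

```text
e [0.13998023 0.9901543 ] -8.0467024428789
base [[ 0.50834246  0.2553262 ]
 [ 0.43688661 -0.26260724]] 0.5228393454666326 origin [ 0.52212225 -0.01063953] dirangle -7.855131997709243
along,across -0.19542308986809448 -0.004838037262191523
along,across 0.003707989331123286 0.0036714373100022973
along,across 0.193155376384587 -0.004886871659391972
block top px [253.36646838 167.54718747]
block top px [267.54622419 169.24055858]
block top px [263.46276971 200.63918234]
block top px [249.08411589 198.86687742]
tray [[0.747, 0.1], [0.756, -0.08], [0.623, -0.086], [0.613, 0.09]] [0.68473051 0.00608137 0.02      ]
[[ 0.964 -0.     0.266]
 [-0.266 -0.002  0.964]
 [ 0.    -1.    -0.002]] [-1.394  0.592  0.048  1.61  -0.033  0.943 -0.034]
togo [ 0.1 82.6  0.1] [ 476.4   31.1 -404.3]
```

Call:
{"fn": "jog_arm", "kwargs": {
  "targets": [0,82.6,0,473,70,-404,85,0,82.6,0,473,70,-404,85,0,82.6,0,473,70,-404,85,0,82.6,0,473,70,-404,85,0,82.6,0,473,70,-404,85,0,82.6,0,473,70,-404,85,0,82.6,0,473,70,-404,85,0,82.6,0,473,70,-404,85,0,82.6,0,473,70,-404,85,0,82.6,0,473,70,-404,85,0,82.6,0,473,70,-404,85,0,82.6,0,473,70,-404,85,0,82.6,0,473,70,-404,85,0,82.6,0,473,70,-404,85,0,82.6,0,473,70,-404,85,0,82.6,0,473,70,-404,85],
  "force": 30
}}

```text
clock: 1.7
ee_pos: [0.5405, 0.1849, 0.161]
tool_rot: [-1.141, 1.312, -1.309]
force: [-0.1, 0.5, -1.2]
opening: 0.992
```

```bash
python3 - <<'E'
from h import *
s=arm.observe();print(s["clock"],s["ee_pos"],s["joint_velocities"].round(2),s["force"].round(2))
togo([.545,.185,.062],[.99,-.14])
im=arm.camera("top");b=arm.camera("side")
cv2.imwrite("pics/a.png",np.hstack([cv2.resize(im[100:260,120:320],None,fx=2,fy=2),cv2.resize(b[60:220,130:330],None,fx=2,fy=2)]))
E
```

```text
1.7 [0.54047346 0.18492257 0.16102092] [-0.01 -0.   -0.   -0.    0.   -0.    0.  ] [-0.06  0.46 -1.22]
togo [ 0.1  0.1 -0. ] [-0.6 99.   4.6]
```

View pics/a.png

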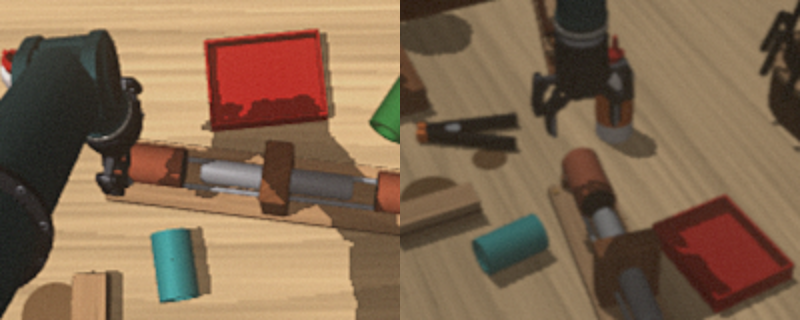

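The gripper straddles the +y sleeve, fingers on either side of it at about (115,165) in the left crop. I'll shift 4.6 mm and descend.

Call:
{"fn": "jog_arm", "kwargs": {
  "targets": [0,0,0,0,30,4.6,85,0,0,0,0,60,4.6,85,0,0,0,0,80,4.6,85,0,0,0,0,95,4.6,85,0,0,0,0,101,4.6,85,0,0,0,0,101,4.6,85,0,0,0,0,101,4.6,70,0,0,0,0,101,4.6,55,0,0,0,0,101,4.6,55,0,0,0,0,101,4.6,55,0,0,0,0,101,4.6,55],
  "force": 25
}}

```text
clock: 2.9
ee_pos: [0.5443, 0.1832, 0.0612]
tool_rot: [-1.141, 1.314, -1.309]
force: [-3.9, 0.9, 5.9]
opening: 0.692
```

```bash
python3 - <<'E'
from h import *
s=arm.observe();print(s["clock"],s["ee_pos"],s["force"].round(2),s["moment"].round(2),s["opening"]*85.4)
E
```

```text
2.9 [0.54430453 0.18322988 0.0612286 ] [-3.89  0.9   5.89] [0.14 1.02 0.07] 59.09304889426312
```

Call:
{"fn": "jog_arm", "kwargs": {
  "targets": [0,0,0,5,-1,-1,55,0,0,0,12,-1,-1,55,0,0,0,20,-1,-1,55,0,0,0,28,-1,-1,55,0,0,0,34,-1,-1,55,0,0,0,40,-1,-1,55,0,0,0,46,-1,-1,55,0,0,0,52,-1,-1,55,0,0,0,58,-1,-1,55,0,0,0,64,-1,-1,55]
}}

```text
clock: 3.9
ee_pos: [0.5356, 0.1193, 0.0613]
tool_rot: [-1.14, 1.313, -1.311]
force: [-3.9, 3.8, 3.1]
opening: 0.693
```

Call:
{"fn": "jog_arm", "kwargs": {
  "targets": [0,0,0,4,0,-1,55,0,0,0,8,0,-1,55,0,0,0,11,0,-1,55,0,0,0,14,0,-1,55,0,0,0,17,0,-1,55,0,0,0,20,0,-1,55]
}}

```text
clock: 4.5
ee_pos: [0.5328, 0.0992, 0.0613]
tool_rot: [-1.139, 1.311, -1.313]
force: [0.2, 1.1, -0.0]
opening: 0.698
```

Call:
{"fn": "jog_arm", "kwargs": {
  "targets": [0,0,0,3,0,0,55,0,0,0,6,0,0,55,0,0,0,9,0,0,55,0,0,0,12,0,0,55]
}}

```text
clock: 4.9
ee_pos: [0.531, 0.0874, 0.0613]
tool_rot: [-1.139, 1.311, -1.313]
force: [1.3, 1.6, -0.2]
opening: 0.694
```

```bash
python3 - <<'E'
from h import *
im=arm.camera("top");b=arm.camera("side")
cv2.imwrite("pics/b.png",np.hstack([cv2.resize(im[120:240,150:350],None,fx=2,fy=2.667),cv2.resize(b[100:260,170:370],None,fx=2,fy=2)]))
E
```

```text
(no output)
```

View pics/b.png

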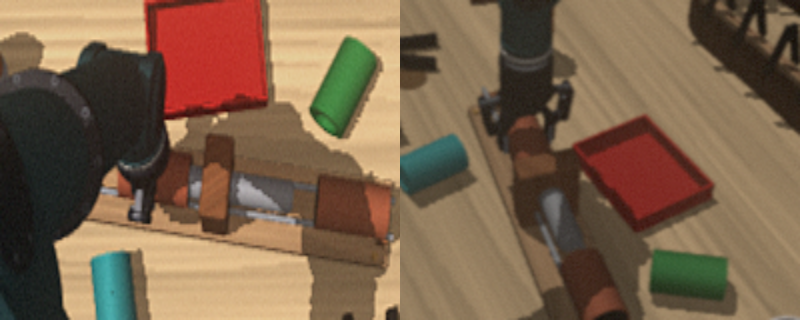

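The sleeve is still in the fingers. Its inner end at about (192,180) is a short gap from the block face at about (203,180), so it's already past the jam position with low force. I'll continue gently.

Call:
{"fn": "jog_arm", "kwargs": {
  "targets": [0,0,0,4,0,0,55,0,0,0,8,0,0,55,0,0,0,12,0,0,55,0,0,0,15,0,0,55,0,0,0,18,0,0,55,0,0,0,20,0,0,55]
}}

```text
clock: 5.6
ee_pos: [0.5281, 0.0679, 0.0615]
tool_rot: [-1.139, 1.312, -1.312]
force: [1.9, 0.5, 0.3]
opening: 0.696
```

Call:
{"fn": "jog_arm", "kwargs": {
  "targets": [0,0,0,2,0,0,55,0,0,0,4,0,0,55]
}}

```text
clock: 5.8
ee_pos: [0.5281, 0.0677, 0.0615]
tool_rot: [-1.137, 1.312, -1.308]
force: [2.4, 10.6, 0.2]
opening: 0.692
```

Call:
{"fn": "jog_arm", "kwargs": {
  "targets": [0,0,0,1,0,0,55,0,0,0,2,0,0,55]
}}

```text
clock: 6.0
ee_pos: [0.5281, 0.0677, 0.0615]
tool_rot: [-1.135, 1.312, -1.306]
force: [2.6, 12.1, -0.5]
opening: 0.688
```

```bash
python3 - <<'E'
from h import *
im=arm.camera("top");b=arm.camera("side")
cv2.imwrite("pics/c.png",np.hstack([cv2.resize(im[150:230,190:290],None,fx=4,fy=4),cv2.resize(b[140:220,195:295],None,fx=4,fy=4)]))
E
```

```text
(no output)
```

View pics/c.png

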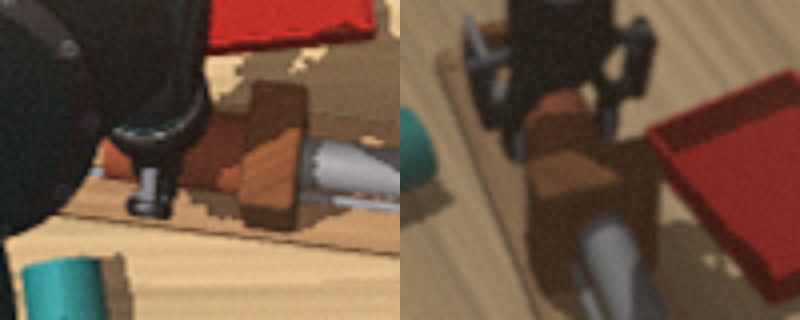

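The sleeve's end meets the block face at about (243,160) in the left crop, so the +y sleeve is home: it stopped after 116 mm of travel at about 12 N. I'll ease off, release, and go to the -y sleeve.

Call:
{"fn": "jog_arm", "kwargs": {
  "targets": [0,0,0,-5.5,0,0,55,0,0,0,-5.5,0,0,70,0,0,0,-5.5,0,0,85,0,0,0,-5.5,0,0,85,0,0,0,-5.5,0,0,85,0,0,0,-5.5,-20,0,85,0,0,0,-5.5,-60,0,85,0,0,0,-5.5,-100,0,85,0,0,0,40,-103,0,85,0,0,0,90,-103,0,85,0,0,0,140,-103,0,85,0,0,0,190,-103,0,85,0,0,0,240,-103,0,85,0,0,0,272,-103,0,85,0,0,0,272,-103,0,85,0,0,0,272,-103,0,85,0,0,0,272,-103,0,85]
}}

```text
clock: 7.8
ee_pos: [0.4887, -0.2057, 0.164]
tool_rot: [-1.14, 1.312, -1.31]
force: [1.0, -0.1, 0.6]
opening: 0.996
```

```bash
python3 - <<'E'
from h import *
s=arm.observe();print(s["clock"],s["ee_pos"],s["joint_velocities"].round(2),s["force"].round(2))
togo([.4895,-.2075,.0615],[.99,-.14])
im=arm.camera("top");b=arm.camera("side")
for n,i in(("top",im),("side",b)):
    for c in blobs(i,(2,110,40),(12,190,200),60,(165,160,360,225) if n=="top" else (195,120,300,290)):
        r=cv2.minAreaRect(c);print(n,r,ray(n,[r[0]],.075))
cv2.imwrite("pics/d.png",np.hstack([cv2.resize(im[140:240,170:370],None,fx=2,fy=2.4),cv2.resize(b[120:280,170:370],None,fx=2,fy=1.5)]))
E
```

```text
7.8 [ 0.4887241  -0.20573347  0.1640247 ] [-0.02 -0.   -0.01  0.    0.   -0.    0.  ] [ 0.97 -0.1   0.56]
togo [ 0.1  0.1 -0.1] [  1.8 102.5   1.1]
top ((239.9911651611328, 186.74905395507812), (49.85750198364258, 36.22126770019531), 6.115502834320068) [[0.52627415 0.04389924 0.075     ]]
side ((264.6548767089844, 241.95530700683594), (37.206398010253906, 22.478864669799805), 65.77225494384766) [[ 0.49325301 -0.18709943  0.075     ]]
side ((232.00003051757812, 170.00001525878906), (25.93838882446289, 19.677398681640625), 63.43495178222656) [[0.53009775 0.0891941  0.075     ]]
```

View pics/d.png

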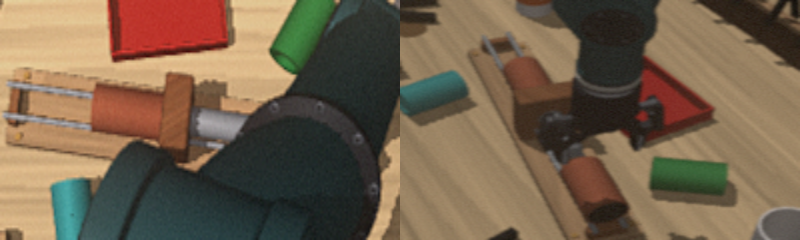

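The left sleeve sits flush against the block, at about (90–163,110) in the crop, and the rails beyond it are empty. Now I'll descend on the right sleeve.

Call:
{"fn": "jog_arm", "kwargs": {
  "targets": [0,0,0,2,35,0,85,0,0,0,2,65,0,85,0,0,0,2,85,0,85,0,0,0,2,98,0,85,0,0,0,2,102,0,85,0,0,0,2,102,0,85,0,0,0,2,102,0,70,0,0,0,2,102,0,55,0,0,0,2,102,0,55,0,0,0,2,102,0,55,0,0,0,2,102,0,55]
}}

```text
clock: 9.0
ee_pos: [0.4903, -0.2096, 0.0637]
tool_rot: [-1.137, 1.308, -1.314]
force: [1.7, 0.1, 7.0]
opening: 0.694
```

Call:
{"fn": "jog_arm", "kwargs": {
  "targets": [0,0,0,-5,-1,0,55,0,0,0,-12,-1,0,55,0,0,0,-20,-1,0,55,0,0,0,-28,-1,0,55,0,0,0,-34,-1,0,55,0,0,0,-40,-1,0,55,0,0,0,-46,-1,0,55,0,0,0,-52,-1,0,55,0,0,0,-58,-1,0,55,0,0,0,-62,-1,0,55]
}}

```text
clock: 10.0
ee_pos: [0.4986, -0.148, 0.0637]
tool_rot: [-1.138, 1.309, -1.314]
force: [3.4, -4.2, 4.4]
opening: 0.695
```

Call:
{"fn": "jog_arm", "kwargs": {
  "targets": [0,0,0,-3,0,0,55,0,0,0,-6,0,0,55,0,0,0,-8,0,0,55]
}}

```text
clock: 10.3
ee_pos: [0.4997, -0.1404, 0.0638]
tool_rot: [-1.138, 1.309, -1.315]
force: [4.3, -4.5, 5.0]
opening: 0.695
```

Call:
{"fn": "jog_arm", "kwargs": {
  "targets": [0,0,0,-2,0,0,55,0,0,0,-4,0,0,55]
}}

```text
clock: 10.5
ee_pos: [0.5002, -0.1366, 0.0638]
tool_rot: [-1.138, 1.309, -1.315]
force: [3.7, -4.7, 3.4]
opening: 0.694
```

Call:
{"fn": "jog_arm", "kwargs": {
  "targets": [0,0,0,-2,0,0,55,0,0,0,-4,0,0,55]
}}

```text
clock: 10.7
ee_pos: [0.5007, -0.1327, 0.0637]
tool_rot: [-1.138, 1.309, -1.315]
force: [3.4, -4.1, 3.7]
opening: 0.697
```

Call:
{"fn": "jog_arm", "kwargs": {
  "targets": [0,0,0,-2,0,0,55,0,0,0,-4,0,0,55]
}}

```text
clock: 10.9
ee_pos: [0.501, -0.1306, 0.0638]
tool_rot: [-1.139, 1.308, -1.318]
force: [2.9, -9.8, 3.6]
opening: 0.696
```

Call:
{"fn": "jog_arm", "kwargs": {
  "targets": [0,0,0,-2,0,0,55,0,0,0,-4,0,0,55]
}}

```text
clock: 11.1
ee_pos: [0.501, -0.1305, 0.0638]
tool_rot: [-1.14, 1.307, -1.324]
force: [1.1, -18.3, 1.9]
opening: 0.693
```

Call:
{"fn": "jog_arm", "kwargs": {
  "targets": [0,0,0,-1,0,0,55,0,0,0,-2,0,0,55]
}}

```text
clock: 11.3
ee_pos: [0.501, -0.1304, 0.0639]
tool_rot: [-1.141, 1.307, -1.327]
force: [-0.4, -19.5, 2.3]
opening: 0.696
```

It jams at 122 mm along with 19 N, about 45 mm short of home as expected. I'll draw it back off the pin along the rails with a firmer grip.

Call:
{"fn": "jog_arm", "kwargs": {
  "targets": [0,0,0,8,0,0,52,0,0,0,8,0,0,52,0,0,0,14,0,0,52,0,0,0,22,0,0,52,0,0,0,32,0,0,52,0,0,0,42,0,0,52,0,0,0,52,0,0,52,0,0,0,62,0,0,52,0,0,0,72,0,0,52,0,0,0,82,0,0,52,0,0,0,90,0,0,52,0,0,0,96,0,0,52,0,0,0,96,0,0,52],
  "force": 50
}}

```text
clock: 12.6
ee_pos: [0.4895, -0.2143, 0.0639]
tool_rot: [-1.136, 1.311, -1.309]
force: [5.3, 2.7, 7.0]
opening: 0.684
```

```bash
python3 - <<'E'
from h import *
s=arm.observe();print(s["clock"],s["ee_pos"],s["force"].round(2),s["opening"])
im=arm.camera("top");b=arm.camera("side")
cv2.imwrite("pics/e.png",np.hstack([cv2.resize(im[100:240,200:380],None,fx=2,fy=2),cv2.resize(b[140:300,190:390],None,fx=1.75,fy=1.75)]))
E
```

```text
12.6 [ 0.48954973 -0.21428059  0.06391557] [5.35 2.68 6.96] 0.684203374492553
```

View pics/e.png

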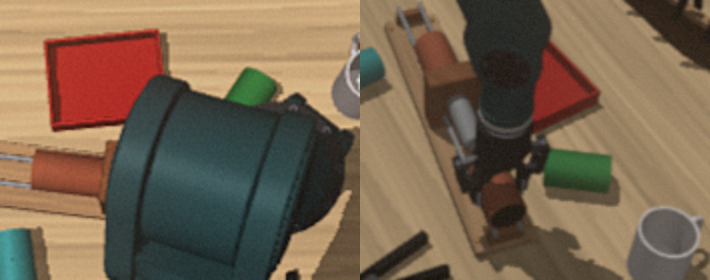

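The sleeve is off the pin. The pin's tip is visible at about (460,120) in the right crop, with the sleeve in the jaws at about (505,195). I'll lift it and carry it above the tray.

Call:
{"fn": "jog_arm", "kwargs": {
  "targets": [0,0,0,0,-15,0,52,0,0,0,0,-40,0,52,0,0,0,0,-75,0,52,0,0,0,0,-110,0,52,0,0,0,0,-115,0,52,0,0,0,-30,-115,22,52,0,-5,0,-65,-115,45,52,0,-11,0,-100,-115,70,52,0,-11,0,-140,-115,95,52,0,-11,0,-180,-115,125,52,0,-11,0,-215,-115,148,52,0,-11,0,-240,-115,163.5,52,0,-11,0,-240,-115,163.5,52,0,-11,0,-240,-115,163.5,52,0,-11,0,-240,-115,163.5,52]
}}

```text
clock: 14.2
ee_pos: [0.68, -0.0036, 0.1765]
tool_rot: [-1.237, 1.176, -1.17]
force: [0.4, -0.3, -2.5]
opening: 0.689
```

```bash
python3 - <<'E'
from h import *
s=arm.observe();print(s["clock"],s["ee_pos"],s["force"].round(2),s["opening"])
b0=cv2.imread("pics/side0.png")
for c in blobs(b0,(0,165,40),(5,255,255),800,(240,150,340,230)):
    ap=cv2.approxPolyDP(c,5,True)[:,0];print(ap.tolist());print(ray("side",ap,.032).round(3)[:,:2].tolist(),ray("side",ap,0.).round(3)[:,:2].tolist())
for n in("top","side"):print(n,proj(n,[[.685+a*.07*.9986-b*.09*.052,.006+b*.09+a*.07*.052,.032] for a,b in((-1,-1),(-1,1),(1,1),(1,-1))]).round(1).tolist())
togo([.685,0,.174],[.9986,.052])
im=arm.camera("top");b=arm.camera("side")
cv2.imwrite("pics/f.png",np.hstack([cv2.resize(im[90:230,180:360],None,fx=2,fy=2),cv2.resize(b[90:250,190:390],None,fx=1.75,fy=1.75)]))
E
```

```text
14.2 [ 0.68003715 -0.00356806  0.176507  ] [ 0.37 -0.35 -2.53] 0.6886011704100415
[[294, 167], [263, 179], [285, 208], [320, 195]]
[[0.73, 0.059], [0.618, 0.054], [0.62, -0.077], [0.739, -0.077]] [[0.75, 0.087], [0.634, 0.081], [0.636, -0.054], [0.759, -0.053]]
top [[284.1, 159.1], [225.0, 163.1], [222.8, 119.7], [280.8, 115.7]]
side [[286.7, 210.6], [255.1, 171.7], [293.1, 157.2], [326.6, 193.7]]
togo [ 0.3 -0.1  0. ] [-3.3  2.5  5.1]
```

View pics/f.png

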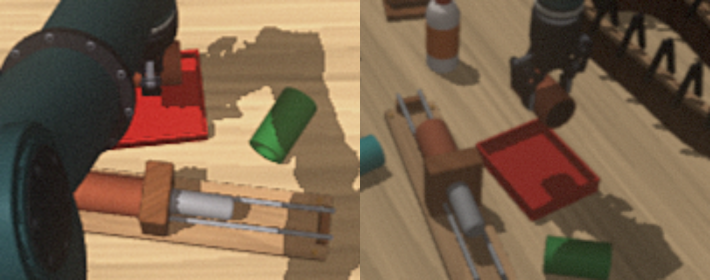

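The sleeve hangs in the jaws above the tray, at about (550,100) in the right crop. The gauge's -y pin is bare and the tray corners match my projection. I'll correct by 5 mm and lower.

Call:
{"fn": "jog_arm", "kwargs": {
  "targets": [0,0,0,-3,20,5,52,0,0,0,-3,50,5,52,0,0,0,-3,80,5,52,0,0,0,-3,105,5,52,0,0,0,-3,125,5,52,0,0,0,-3,138,5,52,0,0,0,-3,145,5,52,0,0,0,-3,147,5,52,0,0,0,-3,147,5,52]
}}

```text
clock: 15.2
ee_pos: [0.6882, 0.0008, 0.0317]
tool_rot: [-1.232, 1.171, -1.172]
force: [0.6, 0.7, -1.4]
opening: 0.687
```

Call:
{"fn": "jog_arm", "kwargs": {
  "targets": [0,0,0,0,2,-2,52,0,0,0,0,4,-2,52,0,0,0,0,4,-2,52]
}}

```text
clock: 15.5
ee_pos: [0.6858, 0.0009, 0.0277]
tool_rot: [-1.233, 1.171, -1.171]
force: [0.3, -0.0, -1.7]
opening: 0.686
```

Call:
{"fn": "jog_arm", "kwargs": {
  "targets": [0,0,0,0,2,0,52,0,0,0,0,2,0,52]
}}

```text
clock: 15.7
ee_pos: [0.6857, 0.0009, 0.0253]
tool_rot: [-1.233, 1.171, -1.171]
force: [-0.2, -0.5, -1.7]
opening: 0.689
```

Call:
{"fn": "jog_arm", "kwargs": {
  "targets": [0,0,0,0,2,0,52,0,0,0,0,2,0,52]
}}

```text
clock: 15.9
ee_pos: [0.6861, 0.0009, 0.0241]
tool_rot: [-1.233, 1.171, -1.171]
force: [-0.7, 1.3, 3.8]
opening: 0.687
```

Contact with the tray floor. I'll release and retreat.

Call:
{"fn": "jog_arm", "kwargs": {
  "targets": [0,0,0,0,0,0,65,0,0,0,0,0,0,78,0,0,0,0,0,0,78,0,0,0,0,0,0,78,0,0,0,0,-20,0,78,0,0,0,0,-55,0,78,0,0,0,0,-100,0,78,0,0,0,0,-150,0,78,0,0,0,0,-200,0,78,0,0,0,-50,-230,0,78,0,0,0,-100,-230,0,78,0,0,0,-150,-230,0,78,0,0,0,-200,-230,0,78,0,0,0,-250,-230,0,78,0,0,0,-250,-230,0,78]
}}

```text
clock: 17.4
ee_pos: [0.6704, 0.2622, 0.2525]
tool_rot: [-1.235, 1.166, -1.156]
force: [-0.5, 0.3, -0.5]
opening: 0.914
```

```bash
python3 - <<'E'
from h import *
s=arm.observe();print(s["clock"],s["ee_pos"],s["force"].round(2),s["opening"])
im=arm.camera("top");b=arm.camera("side")
cv2.imwrite("pics/g.png",np.hstack([cv2.resize(im[90:230,160:360],None,fx=2,fy=2),cv2.resize(b[100:260,190:390],None,fx=1.75,fy=1.75)]))
E
```

```text
17.4 [0.67040993 0.26221517 0.25245755] [-0.46  0.27 -0.45] 0.9140547843525958
```

View pics/g.png

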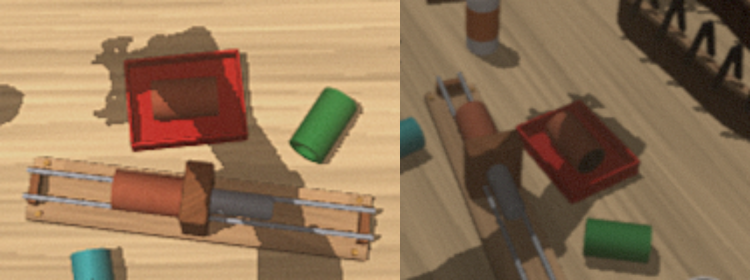

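The rejected sleeve lies flat in the tray at about (185,98), and the good sleeve is flush with the block at about (150,192). The bystanders look undisturbed.

```bash
python3 -c "
from workcell import arm
print(arm.hand_in())"
```

```text
the job is handed in; nothing more can be done
None
```

I tried both brown sleeves on the gauge and handed the job in, with the clock at about 17.4 s of the 58 s allowed.

- **+y sleeve:** it went fully home after about 116 mm of travel, stopping at about 12 N, and I left it against the wooden block.
- **-y sleeve:** it jammed about 45 mm short of home at about 19 N. I drew it back off its pin, laid it in the red tray and let go.

The last pictures show the good sleeve flush with the block, the other lying flat inside the tray, and the look-alikes and the bystanders in view where they were. The wrist force was near zero with the arm clear and the gripper open.

One early check disagreed: the gauge position I took from its base edge was about 5 mm off sideways from the sleeves' axis. I used the sleeves' axis, which the side camera confirmed to within 2 mm, and the grips and stops agreed with it.

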